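# Twist the outlet lid onto the air purifier

## Task

Put the lid back on the air purifier: let its three lugs down through the gaps in the collar, feeling for them gently, then push it down against the spring pin and turn it clockwise (seen from above) until the ramps have cammed it fully down and tight. Never force it, let go of it when it is tight, and leave the remotes, cup and bowl alone.

Things in the scene. Friction and masses are not known exactly. Their poses are not given: they have to be found in the camera images.
- purifier: White plastic air purifier base, fixed: drum 176 mm across, 72 mm high, with a round bayonet collar on top, 126 mm across, 106 mm inside, top face 100 mm above the stand. Origin: centre of the underside, z up; a small toggle switch on its -x side. Three tabs reach in from the collar to 43 mm from the axis, tops at 100 mm, with three gaps between them.
- collar_mouth (a point): Centre of the collar's mouth, 100 mm above the stand; axes as the purifier's. Gaps are 28 deg wide, middles nominally at 0, 120, 240 deg from x; but the whole collar (gaps, ramps, stops) is fitted up to 32 deg off either way, differently each time and NOT in this pose: find it by feel or sight. A wall closes each gap on its counter-clockwise side.
- ramp_low (a point): Point on the axis at the height of the ramps' low end, 91 mm above the stand. Clockwise (from above) of each gap the tab's underside is a ramp: at 95 mm beside the gap, falling to 91 mm 40 deg on, then level for 8 deg, then a stop wall. A lug turns about 53 deg from gap middle to stop; the lid is fully down over about the last 8.
- pin_top (a point): Top of the steel spring pin in the middle of the collar, 22 mm across, 93 mm above the stand when free. It pushes the lid up with 2.5 N at first touch plus 0.9 N per mm pressed.
- lid_grip (a point): Middle of the lid's bar handle, 43 mm above the lid's underside; x along the bar, z up. White plastic lid, about 0.2 kg, standing upright on the stand: hub of 40 mm radius, 17 mm high; flange 120 mm across from 17 to 23 mm; bar 70 mm long, 16 mm thick, 40 mm high (23 to 63 mm above the underside).
- lid_lugs (a point): Centre of the lid's underside; axes as lid_grip. Three lugs on the hub at 0, 120, 240 deg from x, out to 49 mm radius, 14 mm wide, 2 to 7 mm above it. Its height over the stand: 98 mm with lugs on the tab tops, about 93 resting on the pin, under 88 to turn beneath the tabs, 83 with the flange on the collar, about 84 when turned tight and let go.
- remote_low: Lower slim black remote, 170 x 40 x 16 mm, lying flat; origin at the centre of its underside, x along it. Bystander.
- remote_top: Upper slim black remote, 160 x 40 x 16 mm, lying crossed on the lower one; origin at the centre of its underside, x along it. Bystander.
- cup: Copper-tone steel cup, 76 mm across the rim, 95 mm high, upright; origin at the centre of its underside. Bystander.
- bowl: Mango-wood bowl, 130 mm across, 55 mm high, upright; origin at the centre of its underside. Bystander.
Not all that is in view belongs to the job. Leave any pink look-alike of the part that bears lid_grip alone.

How it is judged:
By the outcome, as a careful person would: the job done as asked, in the order asked, and still so for the second after the job is handed in, with the robot touching nothing.
It also fails if it takes over 72 s, if anything falls off the work surface, if the arm or the gripper's body presses on something with over 40 N, if the wrist force passes 120 N, or if a joint passes its speed limit or range.

## Robot

A 6-joint arm with a two-finger parallel gripper is mounted at the origin on the work surface. World frame = base frame: x ahead of the robot, y to its left, z up, the work surface at z = 0. Lengths are in m, angles in rad, forces in N, time in s.
With the tool pointing down it reaches from about 0.25 to 0.775 m from the base axis. Payload 4 kg.
Tool frame: the origin (TCP) lies at the very end of the fingers, on their centre line; the grasp point (between the pads) lies 19 mm behind it; z points along the fingers, y is the line along which they close (so a half turn about z gives the same grasp; the last joint's range is limited). The gripper opens to 94 mm and grips with 3 to 60 N. Pads are 16 mm wide; open, the fingers measure 119 mm over their backs; the gripper's body (75 mm by 177 mm) begins 78 mm behind the grasp point.
Start: joints at [1.143, 0.087, 1.371, -0, 1.684, -0.103], TCP at [0.176, 0.521, 0.184] pointing down, gripper open.
Joint ranges: [-3.1, 3.1], [-0.76, 2.03], [0.27, 2.55], [-1.08, 4.22], [0.17, 2.65], [-2.57, 2.57]. Speed limits (rad/s): [2.79, 2.79, 3.14, 3.14, 3.14, 3.14].

## Interface

Orientations are given as [roll, pitch, yaw] about the fixed x, y, z axes, in that order (R = Rz(yaw) Ry(pitch) Rx(roll)).
In Python, from bench import robot, snapshot, finder gives the robot as it stands.
- The arm moves only by the tool drive_tool, never from a script. Its argument "deltas" is text: rows parted by semicolons, each of 7 numbers parted by spaces: the shift along the tool's x, y, z each as a share of 100 mm, from -1 to 1, then the turn, a rotation vector about the tool's x, y, z each as a share of 90 degrees, from -1 to 1, then the finger opening in mm, from 0 to 94. In form: tx ty tz rx ry rz gripper; .... A call has 1 to 5 rows; each row is the pose to reach, as a shift and turn from the pose commanded when the call began, along the tool's axes at that moment; what a row does not reach only later rows make up. A row lasts 1/10 s, in which the tool goes at most 50 mm and 8.59 degrees, less where a joint would pass 70% of its speed; a pose out of reach is approached as far as the arm can. A call with a number of a shift or a turn outside -1 to 1 is refused whole. A call with a gripper value outside its range is refused whole. The fingers move at their own pace and stop on an object; the grip force is fixed at half the most. Time passes only in rows, so rows that repeat a pose let the fingers close. It gives the time, the measured TCP pose, the force, the opening and the grip force at its end, in the units of the state.
- robot.get_obs(): the state, without advancing time (a new reading comes with each control period).
- snapshot(name): name is "scene" or "top" or "wrist"; returns a dict with "img" (384x512x3 uint8, red, green, blue), "fx", "fy", "cx", "cy" (pixels), "T" (4x4, takes a point from camera to world coordinates); the wrist camera has in their place "hand_eye" (4x4, takes a point from camera to tool coordinates, whose origin is the TCP and whose axes are the flange's). Camera axes: x right, y up, looking along -z (the intrinsics and any distortion apply to the point x, -y, -z); pixel columns grow to the right and rows downward; lengths in m; the calibration is good to about 2 mm. The wrist camera is an equidistant fisheye: a pixel r from the principal point sees the ray r / f radians off the axis. A picture is of the moment at which its call begins: read the wrist's pose just before it. There is no depth.
- robot.close_job(): hands the job in; it is judged then, once.
Trained networks look in the newest picture that a camera, given by its name, has taken for a name from the list of things; names that differ only in an ending like _2 or _b are one class to them, and where a whole thing is asked for, a point or a joint stands for the part that bears it (a point fixed in the world has none). Each returns a list of dicts, best first, with "confidence" (0 to 1); they miss things now and then, are a little off and sometimes report something else, mostly with a low value. They report only what shows in the picture. A call takes as long as a camera call. They do not tell look-alikes from the thing itself.
- finder.look_for(camera, thing): "xy" ([column, row] in pixels, amid what is visible of it).
- finder.masks_of(camera, thing): "region" (384x512 bool, what is visible of it) and "xy" ([column, row] in pixels, amid what is visible of it).
- finder.landmark_of(camera, thing): "xy" ([column, row] in pixels: a listed point, or the origin of a listed thing).
The state is a dict: "time": time; "joint_positions": joint angles; "qvel": joint speeds; "joint_torque": joint torques, N m; "tool_pos": TCP position; "ee_rot": TCP orientation; "wrist_force": force on the tool from outside, world axes, zero at the start; "wrist_torque": the same for the moment, N m; "width": finger opening in m; "finger_force": force on a finger pad.
Only numpy, scipy, OpenCV 4.12 (cv2) and the standard library are available. Lean on these libraries where they do the work, as an engineer would, in place of code of your own. Each camera call takes 0.05 s, during which the arm holds its last target. There are 200 camera calls.

## Working session

There is one attempt and no reset: what is moved stays moved. The work goes in short steps, Python scripts to look and compute and a tool call to move; the robot and the scene stay as the last step left them, time stands still between calls to the robot, and variables do not carry over. Pictures are saved under pics/ and viewed, at most 10 in all, crops included, and the job is handed in when it is done.

Besides the shell and the picture viewer there is one more tool, called after "Call:" as name(argument=value, ...) on one line, values as JSON. drive_tool: Moves the arm, as the interface text tells. Shift numbers are shares of 100 mm and turn numbers shares of 90 degrees, none past 1 either way. Its arguments: {"type":"object","properties":{"deltas":{"type":"string"}},"required":["deltas"]}

```bash
mkdir -p pics; cat > h.py <<'E'
import numpy as np, cv2
from bench import robot, snapshot, finder
def ray(s,xy):
    d=np.array([(xy[0]-s['cx'])/s['fx'],-(xy[1]-s['cy'])/s['fy'],-1.0]); T=np.array(s['T'])
    return T[:3,3],T[:3,:3]@d
def atz(s,xy,z):
    o,d=ray(s,xy); return o+d*(z-o[2])/d[2]
def proj(s,p):
    T=np.array(s['T']); c=T[:3,:3].T@(np.asarray(p)-T[:3,3])
    return [s['cx']+s['fx']*c[0]/-c[2], s['cy']-s['fy']*c[1]/-c[2]]
def save(s,n): cv2.imwrite('pics/'+n+'.png',s['img'][:,:,::-1])
E
python3 - <<'E'
from h import *
for c in ['scene','top']:
    s=snapshot(c); print(c,s.keys(),np.round(s['T'],3).tolist(),s['fx'],s['fy'],s['cx'],s['cy'])
    save(s,c)
    for t,z in [('purifier',0),('collar_mouth',.1),('pin_top',.093),('lid_grip',.043),('lid_lugs',0),('cup',0),('bowl',0),('remote_low',0),('remote_top',.016)]:
        for r in finder.landmark_of(c,t): print(t,np.round(r['xy'],1),round(r['confidence'],2),np.round(atz(s,r['xy'],z),4))
a=cv2.imread('pics/scene.png');b=cv2.imread('pics/top.png')
o=robot.get_obs();print(o)
E
```

```text
scene dict_keys(['img', 'fx', 'fy', 'cx', 'cy', 'T']) [[-0.243, -0.803, 0.544, 1.152], [0.97, -0.201, 0.137, 0.118], [-0.001, 0.561, 0.828, 0.923], [0.0, 0.0, 0.0, 1.0]] 374.0208419102435 374.0208419102435 259.30239529444157 189.23137261696158
purifier [329.1 194.7] 0.74 [0.5147 0.17   0.    ]
collar_mouth [337.4 173.5] 0.98 [0.5092 0.1766 0.1   ]
collar_mouth [223.6 186.3] 0.25 [ 0.6253 -0.1129  0.1   ]
pin_top [331.8 182.4] 0.51 [0.5374 0.1663 0.093 ]
lid_grip [221.7 179. ] 0.75 [ 0.5656 -0.1418  0.043 ]
lid_grip [237.2 139.7] 0.73 [ 0.4095 -0.1397  0.043 ]
lid_grip [180.1 120. ] 0.73 [ 0.3727 -0.3431  0.043 ]
lid_grip [297.7 272. ] 0.66 [0.7906 0.1246 0.043 ]
lid_grip [174.1 155. ] 0.6 [ 0.515  -0.3084  0.043 ]
lid_grip [334.6 176.6] 0.31 [0.4779 0.1742 0.043 ]
lid_lugs [238.  143.6] 0.96 [ 0.3888 -0.1452 -0.    ]
lid_lugs [220.9 185.5] 0.9 [ 0.5605 -0.1496  0.    ]
lid_lugs [180.6 127.7] 0.74 [ 0.3678 -0.3513  0.    ]
lid_lugs [176.4 168.7] 0.65 [ 0.5334 -0.3022  0.    ]
cup [228.5 261.6] 0.56 [ 0.7888 -0.0574  0.    ]
bowl [369.5 272.4] 0.69 [0.729  0.3055 0.    ]
remote_low [14
[... 1264 characters left out ...]
74  0.016 ]
{'time': 1.0, 'joint_positions': array([ 1.14289027e+00,  8.72046773e-02,  1.37068832e+00, -6.95244361e-06,
        1.68360776e+00, -1.03140148e-01]), 'qvel': array([ 0.00183388, -0.00040637,  0.00061877,  0.0010567 ,  0.00333124,
       -0.00065062]), 'joint_torque': array([ 1.31598052e-03, -3.40059793e+01, -3.02603710e+01,  7.17884093e-02,
        2.38385203e-02,  1.52734077e-05]), 'tool_pos': array([0.17553488, 0.52126004, 0.18380925]), 'ee_rot': array([3.14150196e+00, 1.63329638e-05, 2.81682596e+00]), 'wrist_force': array([-0.59052523, -0.04148779, -0.69611755]), 'wrist_torque': array([-0.05279999, -0.04618803, -0.00245497]), 'finger_force': 0.0, 'width': 0.09395005678963951}
```

View pics/scene.png

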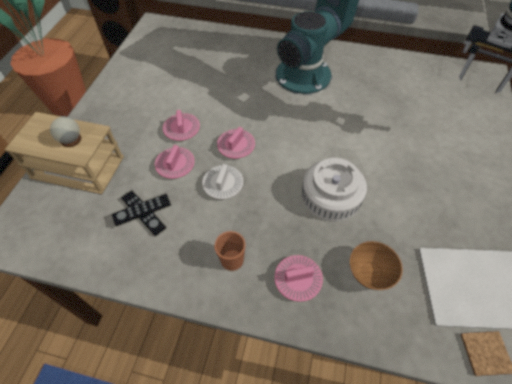

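View pics/top.png

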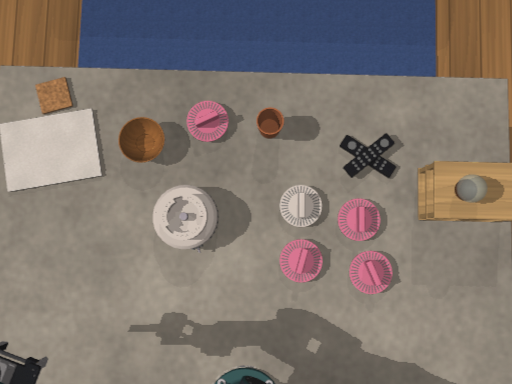

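The white lid is at scene (222,181) and top (301,205). The look-alikes are pink: scene (181,125), (236,143), (174,162) and (299,278). I choose the white one and check it in a crop beside the collar.

```bash
python3 - <<'E'
from h import *
a=cv2.imread('pics/top.png')
f=lambda c,r:cv2.resize(a[r-32:r+32,c-32:c+32],(396,396),interpolation=cv2.INTER_CUBIC)
cv2.imwrite('pics/crop.png',np.hstack([f(301,205),f(185,217)]))
E
```

```text
(no output)
```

View pics/crop.png

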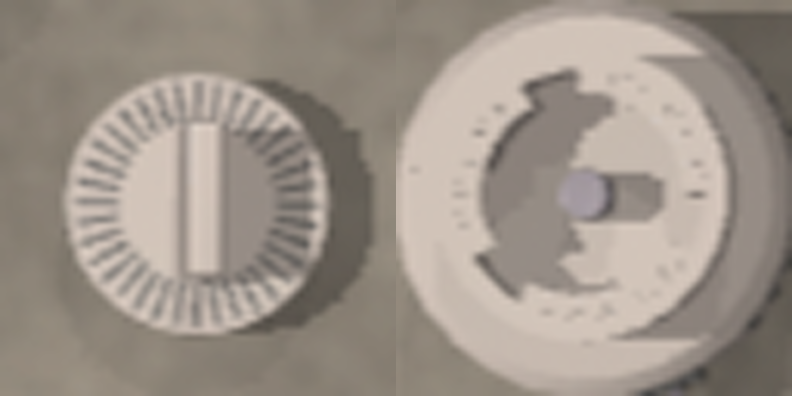

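The crop confirms a plain white lid with its bar along image up (about world +x). The collar gaps show at the top (555,90) and lower left (500,275), so the offset is about +16°. I'll fly over the purifier first for a wrist view.

Call:
drive_tool(deltas="-1 -0.55 -0.2 0 0 0 94; -1 -0.55 -0.2 0 0 0 94; -1 -0.55 -0.2 0 0 0 94")

```text
time: 1.3
tool_pos: [0.2551, 0.4351, 0.2051]
ee_rot: [3.14, 0.002, 2.814]
wrist_force: [-1.1, 0.7, 0.9]
width: 0.0939
finger_force: 0.0
```

Call:
drive_tool(deltas="-1 -0.55 -0.2 0 0 0 94; -1 -0.55 -0.2 0 0 0 94; -1 -0.55 -0.2 0 0 0 94")

```text
time: 1.6
tool_pos: [0.3326, 0.3506, 0.2251]
ee_rot: [3.14, 0.003, 2.813]
wrist_force: [-0.1, 1.8, 0.4]
width: 0.0936
finger_force: 0.0
```

Call:
drive_tool(deltas="-1 -0.55 -0.2 0 0 0 94; -1 -0.55 -0.2 0 0 0 94; -1 -0.55 -0.2 0 0 0 94")

```text
time: 1.9
tool_pos: [0.4099, 0.2662, 0.2448]
ee_rot: [3.141, 0.002, 2.812]
wrist_force: [-0.6, 0.4, -0.0]
width: 0.0943
finger_force: 0.0
```

Call:
drive_tool(deltas="-1 -0.55 -0.2 0 0 0 94; -1 -0.55 -0.2 0 0 0 94; -1 -0.55 -0.2 0 0 0 94; -1 -0.55 -0.2 0 0 0 94")

```text
time: 2.3
tool_pos: [0.4856, 0.1837, 0.2638]
ee_rot: [3.141, -0.0, 2.813]
wrist_force: [-0.2, 0.1, -0.2]
width: 0.0938
finger_force: 0.0
```

```bash
cat >> h.py <<'E'
from scipy.spatial.transform import Rotation as Ro
def wsnap():
    o=robot.get_obs(); s=snapshot('wrist'); T=np.eye(4); T[:3,:3]=Ro.from_euler('xyz',o['ee_rot']).as_matrix(); T[:3,3]=o['tool_pos']
    s['Tc']=T@np.array(s['hand_eye']); s['o']=o; return s
def wproj(s,p):
    c=s['Tc'][:3,:3].T@(np.asarray(p)-s['Tc'][:3,3]); v=np.array([c[0],-c[1],-c[2]]); rho=np.hypot(*v[:2]); th=np.arctan2(rho,v[2])
    f=s['fx']; return [s['cx']+f*th*v[0]/rho, s['cy']+f*th*v[1]/rho]
def watz(s,xy,z):
    u=np.array([(xy[0]-s['cx'])/s['fx'],(xy[1]-s['cy'])/s['fy']]); th=np.hypot(*u); k=u/th
    d=s['Tc'][:3,:3]@np.array([np.sin(th)*k[0],-np.sin(th)*k[1],-np.cos(th)]); o=s['Tc'][:3,3]
    return o+d*(z-o[2])/d[2]
E
python3 - <<'E'
from h import *
s=wsnap(); o=s['o']; print(o['time'],o['tool_pos'],o['ee_rot'],o['joint_positions']); print(np.round(s['hand_eye'],3),s['fx'],s['cx'],s['cy'])
save(s,'w1')
for t,z in [('collar_mouth',.1),('pin_top',.093)]:
    for r in finder.landmark_of('wrist',t): print(t,np.round(r['xy'],1),round(r['confidence'],2),np.round(watz(s,r['xy'],z),4))
E
```

```text
2.3 [0.48559281 0.18368444 0.2637581 ] [ 3.14144561e+00 -8.33988066e-05  2.81304483e+00] [ 2.52274663e-01  1.64727824e-02  1.28767901e+00  1.74868990e-04
  1.83742990e+00 -9.89927755e-01]
[[-0.     0.959  0.283  0.083]
 [ 1.     0.    -0.001 -0.   ]
 [-0.001  0.283 -0.959 -0.201]
 [ 0.     0.     0.     1.   ]] 297.3186396354542 257.54773181272543 188.10881303868197
collar_mouth [259.3 193.2] 0.73 [0.5165 0.1755 0.1   ]
pin_top [260.7 192.2] 0.65 [0.5179 0.177  0.093 ]
pin_top [109.8 245.1] 0.53 [ 0.5243 -0.0696  0.093 ]
```

View pics/w1.png

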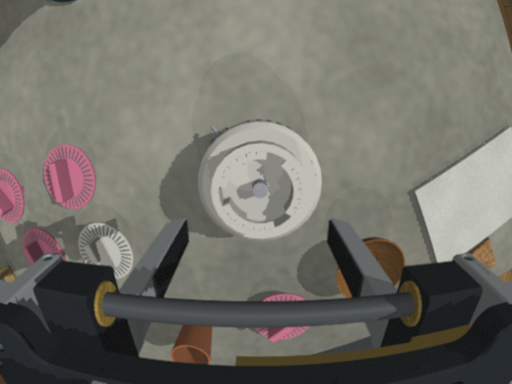

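Wrist view: the collar is centred near (261,190) and the pin is at (261,188). I'll rectify it to the z=0.1 plane.

```bash
python3 - <<'E'
from h import *
s=wsnap(); st=snapshot('top')
c=np.array([.512,.176]); N=400; k=N/0.14
def ortho(img,pf):
    mx=np.zeros((N,N),np.float32); my=mx.copy()
    for i in range(N):
        for j in range(N):
            mx[i,j],my[i,j]=pf([c[0]+(N/2-i)/k, c[1]+(N/2-j)/k, .1])
    return cv2.remap(img[:,:,::-1].copy(),mx,my,cv2.INTER_CUBIC)
a=ortho(s['img'],lambda p:wproj(s,p)); b=ortho(st['img'],lambda p:proj(st,p))
for im in (a,b):
    cv2.circle(im,(200,200),2,(0,0,255),-1)
    for g in range(0,360,10):
        t=np.radians(g); r0=60 if g%30 else 52
        p=lambda r:(int(200-r*k/1000*np.sin(t)),int(200-r*k/1000*np.cos(t)))
        cv2.line(im,p(64),p(68),(0,0,255) if g%30 else (255,0,0),1)
    cv2.circle(im,(200,200),int(63*k/1000),(0,255,0),1)
cv2.imwrite('pics/ortho.png',np.hstack([a,b]))
E
```

```text
(no output)
```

View pics/ortho.png

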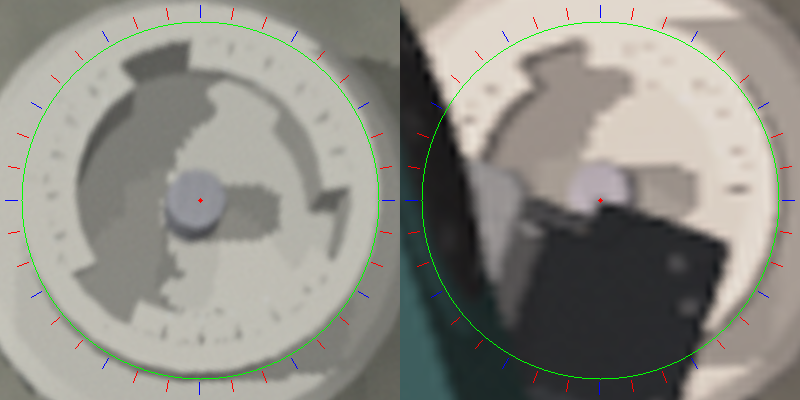

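Gap middles read about 17°, 136.5° and 258°, so the offset is about +17.5°, with the collar centre near (0.514, 0.176). Now to the lid.

Call:
drive_tool(deltas="-0.6 -0.96 0.2 0 0 0 94; -0.6 -0.96 0.2 0 0 0 94; -0.6 -0.96 0.2 0 0 0 94")

```text
time: 2.85
tool_pos: [0.5101, 0.073, 0.2425]
ee_rot: [-3.14, -0.001, 2.815]
wrist_force: [-0.3, 1.1, -0.8]
width: 0.0939
finger_force: 0.0
```

Call:
drive_tool(deltas="-0.6 -0.96 0.2 0 0 0 94; -0.6 -0.96 0.2 0 0 0 94; -0.6 -0.96 0.2 0 0 0 94")

```text
time: 3.15
tool_pos: [0.5366, -0.0373, 0.2223]
ee_rot: [-3.141, -0.002, 2.814]
wrist_force: [-0.3, -0.1, 0.2]
width: 0.0937
finger_force: 0.0
```

Call:
drive_tool(deltas="-0.6 -0.96 0.2 0 0 -0.07 94; -0.6 -0.96 0.2 0 0 -0.14 94; -0.6 -0.96 0.2 0 0 -0.21 94; -0.6 -0.96 0.2 0 0 -0.21 94; -0.6 -0.96 0.2 0 0 -0.21 94")

```text
time: 3.65
tool_pos: [0.5632, -0.1434, 0.2041]
ee_rot: [3.14, 0.0, -3.137]
wrist_force: [-0.1, 0.5, 0.4]
width: 0.0941
finger_force: 0.0
```

```bash
python3 - <<'E'
from h import *
s=wsnap(); o=s['o']; print(o['time'],o['tool_pos'],o['ee_rot'],o['joint_positions'],o['wrist_force'],o['wrist_torque'])
for t,z in [('lid_grip',.043),('lid_lugs',0)]:
    for r in finder.landmark_of('wrist',t): print(t,np.round(r['xy'],1),round(r['confidence'],2),np.round(watz(s,r['xy'],z),4))
c=np.array([.562,-.148]); N=400; k=N/0.14
mx=np.zeros((N,N),np.float32); my=mx.copy()
for i in range(N):
    for j in range(N): mx[i,j],my[i,j]=wproj(s,[c[0]+(N/2-i)/k, c[1]+(N/2-j)/k, .063])
a=cv2.remap(s['img'][:,:,::-1].copy(),mx,my,cv2.INTER_CUBIC); cv2.circle(a,(200,200),2,(0,0,255),-1)
cv2.imwrite('pics/lid.png',np.hstack([a,cv2.resize(s['img'][:,:,::-1],(400,300))[0:300].repeat(1,0) if 0 else np.vstack([cv2.resize(s['img'][:,:,::-1],(400,300)),np.zeros((100,400,3),np.uint8)])]))
E
```

```text
3.65 [ 0.56322523 -0.14343152  0.20405142] [ 3.14021615e+00  1.99461735e-04 -3.13734410e+00] [-3.47775736e-01  1.54376587e-01  1.25659188e+00  1.37849491e-03
  1.73091143e+00 -1.92260117e+00] [-0.14118809  0.5014873   0.37771146] [0.04903549 0.05400242 0.02172869]
lid_grip [129.4 137.4] 0.85 [ 0.5195 -0.3097  0.043 ]
lid_grip [104.8  34.8] 0.81 [ 0.3791 -0.3438  0.043 ]
lid_grip [256.2  39. ] 0.79 [ 0.4019 -0.1456  0.043 ]
lid_grip [257.3 162.7] 0.74 [ 0.5547 -0.1437  0.043 ]
lid_lugs [118.6  34.9] 0.98 [ 0.371 -0.344  0.   ]
lid_lugs [255.   44.8] 0.94 [ 0.4008 -0.1473  0.    ]
lid_lugs [141.6 133.2] 0.68 [ 0.5189 -0.3093  0.    ]
lid_lugs [404.7 288.1] 0.65 [0.7898 0.1264 0.    ]
lid_lugs [258.5 156.5] 0.57 [ 0.5547 -0.142   0.    ]
```

View pics/lid.png

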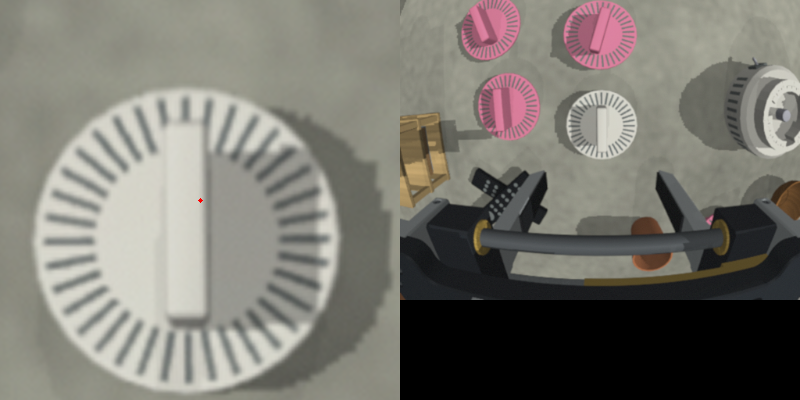

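Bar centre in the rectified view is (186,219), i.e. (0.5555, -0.143) with the bar about 1° off world x. Descend and grasp.

Call:
drive_tool(deltas="0.07 0 0.45 0 0 0 94; 0.07 0 0.9 0 0 0 94; 0.07 0 0.9 0 0 0 94; 0.07 0 0.9 0 0 0 94")

```text
time: 4.2
tool_pos: [0.5559, -0.1442, 0.1142]
ee_rot: [3.141, -0.001, -3.136]
wrist_force: [0.7, 0.4, 0.5]
width: 0.0946
finger_force: 0.0
```

Call:
drive_tool(deltas="0 0 0.4 0 0 0 94; 0 0 0.7 0 0 0 94; 0 0 0.85 0 0 0 60; 0 0 0.85 0 0 0 30")

```text
time: 4.6
tool_pos: [0.5566, -0.1452, 0.0292]
ee_rot: [3.141, -0.0, -3.136]
wrist_force: [0.2, -0.5, 0.2]
width: 0.0812
finger_force: 0.0
```

Call:
drive_tool(deltas="0 0 0 0 0 0 10; 0 0 0 0 0 0 5; 0 0 0 0 0 0 5; 0 0 0 0 0 0 5; 0 0 0 0 0 0 5")

```text
time: 5.1
tool_pos: [0.5564, -0.1454, 0.0294]
ee_rot: [-3.141, 0.001, -3.137]
wrist_force: [0.5, -0.3, -0.9]
width: 0.0416
finger_force: 0.0
```

Call:
drive_tool(deltas="0 0 0 0 0 0 5; 0 0 0 0 0 0 5; 0 0 0 0 0 0 5; 0 0 0 0 0 0 5; 0 0 0 0 0 0 5")

```text
time: 5.6
tool_pos: [0.5561, -0.1449, 0.0287]
ee_rot: [3.141, -0.0, -3.136]
wrist_force: [0.4, 0.4, -0.4]
width: 0.0157
finger_force: 30.0
```

Call:
drive_tool(deltas="0 0 -0.2 0 0 0 5; 0 0 -0.6 0 0 0 5; 0 0 -1 0 0 0 5; 0 0 -1 0 0 0 5")

```text
time: 6.0
tool_pos: [0.5597, -0.1469, 0.1355]
ee_rot: [-3.137, 0.012, -3.137]
wrist_force: [0.8, 0.2, -2.1]
width: 0.0152
finger_force: 30.0
```

Call:
drive_tool(deltas="0.14 0.3 -0.4 0 0 0 5; 0.14 0.7 -0.4 0 0 0 5; 0.14 1 -0.4 0 0 0 5")

```text
time: 6.3
tool_pos: [0.5414, -0.0441, 0.1687]
ee_rot: [3.141, 0.001, -3.137]
wrist_force: [0.8, -0.2, -3.3]
width: 0.0157
finger_force: 30.0
```

Call:
drive_tool(deltas="0.14 0.5 0 0 0 0 5; 0.14 1 0 0 0 0 5; 0.14 1 0 0 0 0 5")

```text
time: 6.6
tool_pos: [0.5254, 0.06, 0.1667]
ee_rot: [3.139, -0.003, -3.129]
wrist_force: [-0.1, -0.2, -2.5]
width: 0.0156
finger_force: 30.0
```

Call:
drive_tool(deltas="0.12 0.4 0 0 0 -0.06 5; 0.12 0.8 0 0 0 -0.12 5; 0.12 1 0 0 0 -0.19 5; 0.12 1 0 0 0 -0.19 5; 0.12 1 0 0 0 -0.19 5")

```text
time: 7.1
tool_pos: [0.514, 0.1538, 0.1671]
ee_rot: [-3.141, -0.003, -2.839]
wrist_force: [0.2, -0.9, -2.5]
width: 0.0154
finger_force: 30.0
```

```bash
python3 - <<'E'
from h import *
s=wsnap(); o=s['o']; print(o)
for c in ['wrist','scene','top']:
    q=s if c=='wrist' else snapshot(c); save(q,'h_'+c)
    for t in ['lid_grip','lid_lugs','collar_mouth']:
        for r in finder.landmark_of(c,t)[:2]: print(c,t,np.round(r['xy'],1),round(r['confidence'],2))
E
```

```text
{'time': 7.1, 'joint_positions': array([ 1.85794802e-01,  6.34380244e-02,  1.42898872e+00, -1.17366153e-03,
        1.65189916e+00, -1.68761414e+00]), 'qvel': array([-0.02427008, -0.00716385, -0.00521564,  0.00168542,  0.00477071,
        0.00141005]), 'joint_torque': array([ 7.88738485e-01, -3.41195655e+01, -3.13951457e+01,  7.18053896e-02,
        7.18229357e-02, -1.96550268e-02]), 'tool_pos': array([0.5140381 , 0.15376791, 0.16710159]), 'ee_rot': array([-3.14074912e+00, -2.85093572e-03, -2.83907472e+00]), 'wrist_force': array([ 0.22210102, -0.86004273, -2.49483709]), 'wrist_torque': array([ 0.04896314, -0.10328879,  0.01841909]), 'finger_force': 29.999223053455353, 'width': 0.015399631862956042}
wrist lid_grip [59.  31.3] 0.91
wrist lid_grip [258.8 227.8] 0.65
wrist lid_lugs [80.1 35. ] 0.94
wrist lid_lugs [258.3 203.6] 0.62
scene lid_grip [176.  156.3] 0.9
scene lid_grip [330.5 151.8] 0.88
scene lid_lugs [175.2 169.8] 0.89
scene lid_lugs [331.8 167.2] 0.88
scene collar_mouth [335.  173.5] 0.66
scene collar_mouth [330.3 166.5] 0.49
top lid_grip [360.  219.7] 0.97
top lid_grip [371.7 270.6] 0.68
top lid_lugs [368.8 271.3] 0.93
top lid_lugs [300.1 259.6] 0.72
```

View pics/h_wrist.png

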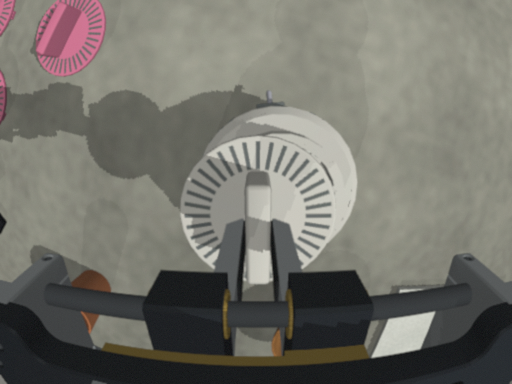

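Lid held level; its rim top is at about (258,137), left edge (180,212), right edge (336,212). I'll check its centre in the hand.

```bash
python3 - <<'E'
from h import *
s=wsnap(); o=s['o']; T=Ro.from_euler('xyz',o['ee_rot']).as_matrix(); print(o['tool_pos'],o['ee_rot'])
for p in [(258,137),(180,212),(336,212)]:
    w=watz(s,p,o['tool_pos'][2]-.0287+.023); print(np.round(1e3*T.T@(w-o['tool_pos']),1))
print(1e2*T.T@(np.array([.514,.176,.140])-o['tool_pos'])/10)
# fit the rim: brightness change along rays from centre guess
g=cv2.cvtColor(s['img'],cv2.COLOR_RGB2GRAY).astype(float)
E
```

```text
[0.51463052 0.15435105 0.16884783] [ 3.14157422e+00  2.31209315e-04 -2.83836457e+00]
[58.8  0.1  5.7]
[  2.7 -59.3   5.7]
[ 2.7 59.5  5.7]
[-0.05856011  0.20849016  0.28849569]
```

Call:
drive_tool(deltas="-0.06 0.21 0 0 0 0 5; -0.06 0.21 0.15 0 0 0 5; -0.06 0.21 0.27 0 0 0 5; -0.06 0.21 0.27 0 0 0 5")

```text
time: 8.15
tool_pos: [0.512, 0.1754, 0.1383]
ee_rot: [3.142, -0.006, -2.838]
wrist_force: [1.2, -0.9, -2.8]
width: 0.0158
finger_force: 30.0
```

Call:
drive_tool(deltas="0 0 0.05 0 0 0 5; 0 0 0.08 0 0 0 5; 0 0 0.1 0 0 0 5; 0 0 0.12 0 0 0 5; 0 0 0.13 0 0 0 5")

```text
time: 8.65
tool_pos: [0.5141, 0.1763, 0.1288]
ee_rot: [3.142, 0.0, -2.838]
wrist_force: [0.8, 0.1, -2.7]
width: 0.0158
finger_force: 30.0
```

Call:
drive_tool(deltas="0 0 0.01 0 0 0 5; 0 0 0.02 0 0 0 5; 0 0 0.025 0 0 0 5; 0 0 0.025 0 0 0 5")

```text
time: 9.05
tool_pos: [0.514, 0.1763, 0.1262]
ee_rot: [3.142, -0.0, -2.838]
wrist_force: [0.4, 0.1, -2.4]
width: 0.0158
finger_force: 30.0
```

Call:
drive_tool(deltas="0 0 0.01 0 0 0 5; 0 0 0.015 0 0 0 5; 0 0 0.015 0 0 0 5")

```text
time: 9.35
tool_pos: [0.5139, 0.1763, 0.1247]
ee_rot: [3.142, -0.0, -2.838]
wrist_force: [-0.5, 0.2, -2.3]
width: 0.0155
finger_force: 30.0
```

Call:
drive_tool(deltas="0 0 0.01 0 0 0 5; 0 0 0.015 0 0 0 5; 0 0 0.015 0 0 0 5")

```text
time: 9.65
tool_pos: [0.5139, 0.1763, 0.1232]
ee_rot: [3.141, -0.0, -2.838]
wrist_force: [-0.1, -0.6, -2.1]
width: 0.0156
finger_force: 30.0
```

Call:
drive_tool(deltas="0 0 0.01 0 0 0 5; 0 0 0.01 0 0 0 5; 0 0 0.01 0 0 0 5")

```text
time: 9.95
tool_pos: [0.514, 0.1763, 0.1223]
ee_rot: [3.142, 0.0, -2.838]
wrist_force: [0.6, -0.1, -2.4]
width: 0.0158
finger_force: 30.0
```

Call:
drive_tool(deltas="0 0 0.01 0 0 0 5; 0 0 0.02 0 0 0 5; 0 0 0.02 0 0 0 5")

```text
time: 10.25
tool_pos: [0.5143, 0.1764, 0.1208]
ee_rot: [3.142, 0.001, -2.838]
wrist_force: [0.1, 0.5, 0.3]
width: 0.0158
finger_force: 30.0
```

Call:
drive_tool(deltas="0 0 0.01 0 0 0 5; 0 0 0.01 0 0 0 5; 0 0 0.01 0 0 0 5")

```text
time: 10.55
tool_pos: [0.5142, 0.1764, 0.1197]
ee_rot: [-3.142, 0.001, -2.838]
wrist_force: [-0.1, -0.6, 1.6]
width: 0.0155
finger_force: 30.0
```

Call:
drive_tool(deltas="0 0 0.01 0 0 0 5; 0 0 0.02 0 0 0 5; 0 0 0.03 0 0 0 5; 0 0 0.03 0 0 0 5")

```text
time: 10.95
tool_pos: [0.5143, 0.1764, 0.1167]
ee_rot: [-3.142, 0.001, -2.838]
wrist_force: [-0.5, -0.2, 4.2]
width: 0.0159
finger_force: 30.0
```

Call:
drive_tool(deltas="0 0 0.01 0 0 0 5; 0 0 0.02 0 0 0 5; 0 0 0.03 0 0 0 5; 0 0 0.03 0 0 0 5")

```text
time: 11.35
tool_pos: [0.5144, 0.1764, 0.114]
ee_rot: [-3.142, 0.001, -2.838]
wrist_force: [-1.1, -0.6, 6.3]
width: 0.0157
finger_force: 30.0
```

Call:
drive_tool(deltas="0 0 0.003 0 0 0.04 5; 0 0 0.005 0 0 0.08 5; 0 0 0.005 0 0 0.12 5; 0 0 0.005 0 0 0.12 5")

```text
time: 11.75
tool_pos: [0.5149, 0.1766, 0.114]
ee_rot: [3.141, 0.003, -3.028]
wrist_force: [-0.7, -0.4, 6.8]
width: 0.0157
finger_force: 30.0
```

```bash
python3 -c "
from h import *
o=robot.get_obs();print(o['wrist_force'],o['wrist_torque'],o['joint_positions'],o['tool_pos'],o['ee_rot'])"
```

```text
[-0.69134286 -0.44025983  6.77102448] [-0.04433457  0.13282045 -0.02580527] [ 2.26086538e-01  9.64291772e-02  1.49941682e+00  1.53421117e-04
  1.54301843e+00 -1.45874017e+00] [0.51488867 0.17657085 0.11399355] [ 3.14113517e+00  2.69395864e-03 -3.02756694e+00]
```

Call:
drive_tool(deltas="0 0 0.004 0 0 0.04 5; 0 0 0.008 0 0 0.08 5; 0 0 0.008 0 0 0.12 5; 0 0 0.008 0 0 0.16 5; 0 0 0.008 0 0 0.16 5")

```text
time: 12.25
tool_pos: [0.5152, 0.1766, 0.1134]
ee_rot: [3.14, 0.003, 3.004]
wrist_force: [-0.8, -0.4, 7.8]
width: 0.0155
finger_force: 30.0
```

```bash
python3 -c "
from h import *
o=robot.get_obs();print(o['wrist_force'],o['wrist_torque'],o['tool_pos'],o['ee_rot'])"
```

```text
[-0.79246478 -0.41947962  7.76688118] [ 0.00097207  0.10229011 -0.03002533] [0.51520084 0.17658091 0.11344915] [3.14030376 0.00328749 3.00427952]
```

Call:
drive_tool(deltas="0 0 0.005 0 0 0.04 5; 0 0 0.01 0 0 0.08 5; 0 0 0.01 0 0 0.12 5; 0 0 0.01 0 0 0.16 5; 0 0 0.01 0 0 0.16 5")

```text
time: 12.75
tool_pos: [0.5154, 0.1766, 0.1127]
ee_rot: [3.139, 0.003, 2.753]
wrist_force: [-0.3, -0.0, 7.7]
width: 0.0157
finger_force: 30.0
```

```bash
python3 -c "
from h import *
o=robot.get_obs();print(o['wrist_force'],o['wrist_torque'],o['tool_pos'],o['ee_rot'])"
```

```text
[-0.293162   -0.01297771  7.71489392] [-0.07934976  0.14324036 -0.02809412] [0.51542594 0.17660929 0.11274361] [3.13918823 0.00341275 2.75288941]
```

Call:
drive_tool(deltas="0 0 0.003 0 0 0.03 5; 0 0 0.003 0 0 0.06 5; 0 0 0.003 0 0 0.09 5; 0 0 0.003 0 0 0.09 5")

```text
time: 13.15
tool_pos: [0.5155, 0.1766, 0.1125]
ee_rot: [3.139, 0.003, 2.612]
wrist_force: [-0.3, -0.9, 7.8]
width: 0.0158
finger_force: 30.0
```

```bash
python3 -c "
from h import *
o=robot.get_obs();print(o['wrist_force'],o['wrist_torque'],o['tool_pos'],o['ee_rot'])"
```

```text
[-0.31509694 -0.94096338  7.84456319] [-0.08742365  0.09116207 -0.03811511] [0.51552273 0.17660956 0.11254411] [3.13858702 0.0032562  2.61181535]
```

Turned 47.7°; now gently on to the stop.

Call:
drive_tool(deltas="0 0 0 0 0 0.015 5; 0 0 0 0 0 0.03 5; 0 0 0 0 0 0.045 5; 0 0 0 0 0 0.045 5")

```text
time: 13.55
tool_pos: [0.5155, 0.1766, 0.1125]
ee_rot: [3.138, 0.003, 2.542]
wrist_force: [0.1, -0.2, 9.1]
width: 0.0155
finger_force: 30.0
```

```bash
python3 -c "
from h import *
o=robot.get_obs();print(o['wrist_force'],o['wrist_torque'],o['tool_pos'],o['ee_rot'])"
```

```text
[ 0.05682131 -0.17178344  9.08723845] [-0.03093327  0.06100622  0.07549767] [0.51549829 0.17663467 0.11252827] [3.13840709e+00 3.01504043e-03 2.54176472e+00]
```

Call:
drive_tool(deltas="0 0 0 0 0 0.01 5; 0 0 0 0 0 0.02 5; 0 0 0 0 0 0.02 5")

```text
time: 13.85
tool_pos: [0.5154, 0.1766, 0.1125]
ee_rot: [3.139, 0.003, 2.511]
wrist_force: [-0.6, -1.1, 7.9]
width: 0.0159
finger_force: 30.2
```

```bash
python3 -c "
from h import *
o=robot.get_obs();print(o['wrist_force'],o['wrist_torque'],o['tool_pos'],o['ee_rot'])"
```

```text
[-0.64199867 -1.07468111  7.88165843] [-0.07618996  0.15614265  0.38381378] [0.51535566 0.17663354 0.11251659] [3.13859217e+00 2.76675134e-03 2.51140771e+00]
```

At the stop: 53.5° with torque 0.38 N m. Unload it, release and retreat.

Call:
drive_tool(deltas="0 0 0 0 0 -0.012 5; 0 0 0 0 0 -0.012 15; 0 0 0 0 0 -0.012 30; 0 0 0 0 0 -0.012 50; 0 0 0 0 0 -0.012 50")

```text
time: 14.35
tool_pos: [0.5134, 0.1762, 0.1094]
ee_rot: [-3.14, -0.001, 2.529]
wrist_force: [-0.6, 0.7, 0.0]
width: 0.0363
finger_force: 0.0
```

Call:
drive_tool(deltas="0 0 0 0 0 0 50; 0 0 0 0 0 0 50; 0 0 -0.1 0 0 0 50; 0 0 -0.4 0 0 0 50; 0 0 -0.7 0 0 0 50")

```text
time: 14.85
tool_pos: [0.5135, 0.1762, 0.1814]
ee_rot: [-3.141, -0.001, 2.529]
wrist_force: [0.7, -0.2, -0.1]
width: 0.0497
finger_force: 0.0
```

Call:
drive_tool(deltas="0.5 0 -0.5 0 0 0 60; 0.9 0 -0.9 0 0 0 60; 0.9 0 -0.9 0 0 0 60; 0.9 0 -0.9 0 0 0 60")

```text
time: 15.25
tool_pos: [0.4405, 0.2299, 0.2764]
ee_rot: [3.133, 0.005, 2.533]
wrist_force: [0.6, 0.4, 0.1]
width: 0.0598
finger_force: 0.0
```

```bash
python3 - <<'E'
from h import *
s=wsnap(); o=s['o']; print(o['time'],o['tool_pos'],o['wrist_force'],o['width'])
q=snapshot('scene')
for t in ['lid_grip','lid_lugs']:
    for r in finder.landmark_of('scene',t): print(t,np.round(r['xy'],1))
print(proj(q,[.5145,.1765,.084]),proj(q,[.5145,.1765,.127]))
a=q['img'][115:235,270:400,::-1]
cv2.imwrite('pics/end.png',np.hstack([cv2.resize(a,(390,360),interpolation=cv2.INTER_CUBIC),cv2.resize(s['img'][:,:,::-1],(400,360))]))
E
```

```text
15.25 [0.44048474 0.22990191 0.27635691] [0.62663814 0.38928177 0.05916409] 0.05982418935323837
lid_grip [298.8 274.3]
lid_grip [178.9 121.1]
lid_grip [340.8 169.4]
lid_grip [238.1 138.8]
lid_grip [174.  156.1]
lid_grip [149.4 217.2]
lid_lugs [295.1 280. ]
lid_lugs [181.2 130.7]
lid_lugs [176.3 169.7]
lid_lugs [235.  148.9]
lid_lugs [336.1 178. ]
[np.float64(336.1108249599646), np.float64(178.4260883753584)] [np.float64(338.83774973642915), np.float64(169.00260928186765)]
```

View pics/end.png

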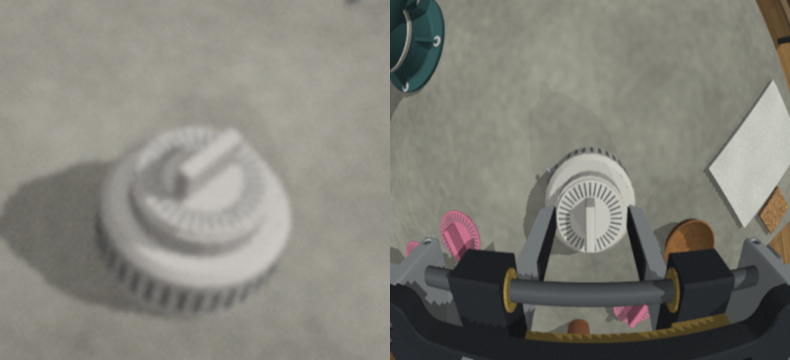

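The lid sits level in the collar, and the scene landmark (336,178) matches the prediction for an underside height of 84 mm. Hand in.

```bash
python3 -c "
from h import *
print(robot.close_job())"
```

```text
the job is handed in; nothing more can be done
None
```

The lid is back on the purifier: turned clockwise about 53° to the stop, sitting about 84 mm above the stand, released with the gripper clear, and handed in at about 15 s; I haven't seen the judge's result.

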